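Dispense one filter dish and close up the row

ROBOT

A 6-joint arm with a two-finger parallel gripper is mounted at the origin on the work surface. World frame = base frame: x ahead of the robot, y to its left, z up, the work surface at z = 0. Lengths are in m, angles in rad, forces in N, time in s.
With the tool pointing down it reaches from about 0.3 to 0.775 m from the base axis. Payload 14.6 kg.
Tool frame: the origin (TCP) lies at the very end of the fingers, on their centre line; the grasp point (between the pads) lies 19 mm behind it; z points along the fingers, y is the line along which they close (so a half turn about z gives the same grasp; the last joint's range is limited). The gripper opens to 94 mm and grips with 3 to 60 N. Pads are 16 mm wide; open, the fingers measure 119 mm over their backs; the gripper's body (75 mm by 177 mm) begins 78 mm behind the grasp point.
Start: joints at [1.238, 0.3, 1.521, -0, 1.321, -0.067], TCP at [0.144, 0.531, 0.205] pointing down, gripper open.
Joint ranges: [-3.03, 3.03], [-0.79, 2.21], [0.23, 2.52], [-1.04, 4.18], [0, 3.07], [-2.55, 2.55]. Speed limits (rad/s): [2.22, 2.22, 2.57, 3.14, 3.14, 3.14].

INTERFACE

Orientations are given as [roll, pitch, yaw] about the fixed x, y, z axes, in that order (R = Rz(yaw) Ry(pitch) Rx(roll)).
In Python, from station import telemetry, cams, hand_in, nets gives the robot as it stands.
- The arm moves only by the tool move_arm, never from a script. Its argument "increments" is a list of rows, each a list of 4 numbers: the shift along the tool's x, y, z in m, then the turn about the tool's z in rad. In form: [[tx, ty, tz, roll], ...]. A call has 1 to 20 rows; each row shifts and turns the commanded pose from where the row before left it, along the tool's axes as they then stand; what a row does not reach is not made up. A row lasts 1/8 s, in which the tool goes at most 62.5 mm and 10.7 degrees, less where a joint would pass 70% of its speed; a pose out of reach is approached as far as the arm can. A call is refused whole if a number of a shift passes 0.0625 or a number of a turn 0.188, either way. A call with a gripper value outside its range is refused whole. "grip" is the opening, from 0 (shut) to 1 (fully open), set as the call begins (left out, the last holds). The fingers move at their own pace and stop on an object; "force" is the grip in N (left out, the last holds). Time passes only in rows, so rows that do not move let the fingers close. It gives the time, the measured TCP pose, the force, the opening and the grip force at its end, in the units of the state.
- telemetry.get_obs(): the state, without advancing time (a new reading comes with each control period).
- cams.camera(name): name is "scene" or "top"; returns the picture (400x640x3 uint8, blue, green, red); there is no depth.
- cams.camera_model(name): a dict with "intrinsics" (3x3 intrinsics, pixels), "xyz" and "attitude" of the camera in the world. Camera axes: x right, y up, looking along -z (the intrinsics and any distortion apply to the point x, -y, -z); pixel columns grow to the right and rows downward; lengths in m; the calibration is good to about 2 mm. A picture is of the moment at which its call begins. camera_model takes no time and is no camera call.
- hand_in(): hands the job in; it is judged then, once.
Trained networks look in the newest picture that a camera, given by its name, has taken for a name from the list of things; names that differ only in an ending like _2 or _b are one class to them, and where a whole thing is asked for, a point or a joint stands for the part that bears it (a point fixed in the world has none). Each returns a list of dicts, best first, with "conf" (0 to 1); they miss things now and then, are a little off and sometimes report something else, mostly with a low value. They report only what shows in the picture. A call takes as long as a camera call.
- nets.search_frame(camera, query): "extent" ([left, top, right, bottom] in pixels, round what is visible of it).
- nets.mark_of(camera, query): "centre" ([column, row] in pixels: a listed point, or the origin of a listed thing).
The state is a dict: "time_s": time; "qpos": joint angles; "joint_vel": joint speeds; "tau": joint torques, N m; "ee_pos": TCP position; "eef_rot": TCP orientation; "force": force on the tool from outside, world axes, zero at the start; "moment": the same for the moment, N m; "grip_width": finger opening in m; "grip_force": force on a finger pad.
Only numpy, scipy, OpenCV 4.12 (cv2) and the standard library are available. Lean on these libraries where they do the work, as an engineer would, in place of code of your own. Each camera call takes 0.05 s, during which the arm holds its last target. There are 200 camera calls.

TASK

Press the plunger of the dish dispenser all the way in, once, and let it spring back out, so that a single dish comes out into the lane. Then push that dish sideways along the lane with the fingertips until it and the dish already waiting there sit together, touching, up against the end stop, and draw clear. The dishes are only slid, never picked up or carried; leave the rest of the stack in the dispenser and the other things on the bench where they are.

Things in the scene. Friction and masses are not known exactly. Their poses are not given: they have to be found in the camera images.
- dispenser: Hand dispenser for small lidded dishes, aluminium and dark steel, fixed to the bench. Origin on the bench under the centre of the magazine: the square shaft, open on top, 73 x 65 mm in x and y, 66 mm high, that holds the stack. z up; the plunger is pressed, and the dish comes out, towards its +y; the lane runs along +x from the outlet to the end stop. Dishes slide on a deck whose top is 6 mm up
- plunger (a joint): Travel of the plunger in m: 0 = out, 0.067 = fully in (towards the dispenser's +y, against a stop). A spring resists with 2.3 N at first and 7.3 N fully in, and drives it back out. Fully in, its blade has pushed the lowest dish out through the gate, clear of the magazine, and holds up the rest of the stack; the next dish drops to the deck only when the plunger is back out
- knob_face (a point): Centre of the outer (-y) face of the plunger's round black knob, 28 mm diameter, axis level along the dispenser's y; moves with the plunger. At rest at x = 0, y = -134, z = 30 mm of the dispenser's frame, fully in at y = -67. Behind it the bench is free. Under its path are the deck and rails, tops at z = 18 mm: keep fingertips that follow it above 20 mm. A dark crosshead 98 mm wide is ahead of it
- outlet (a point): Point on the lane's deck at x = 0, y = 64, z = 6 mm of the dispenser's frame: centre of the underside of a dish just dispensed (it may slide 6 mm on). The lane is 65.5 mm wide, y = 32.5 to 98 mm, its -x end open at x = -64 mm, so fingertips have room behind the dish. At its sides are the magazine (x up to 47 mm), a curb beyond it, and the outer fence; curb and fence tops z = 14 mm
- end_stop (a point): Middle of the end stop's face at deck height, at x = 150, y = 65 mm of the dispenser's frame. The stop is a dark steel bar across the lane, 6 mm thick, top at z = 20 mm
- dish1: The lowest dish in the magazine, the one that comes out: a round clear plastic dish with lid, 55 mm diameter, 11 mm high, with a white pad inside, 10 to 22 g. Origin at the centre of its underside, z up. Its yaw means nothing
- dish2: The second dish in the magazine, alike; origin at the centre of its underside. It drops to the deck inside the magazine after the press and must stay in there
- dish3: The third dish in the magazine, alike; stays in the magazine
- dish4: The top dish in the magazine, alike; stays in the magazine
- waiting_dish: A dish of the same kind, dispensed earlier, lying in the lane 4 to 38 mm short of the end stop; origin at the centre of its underside. Against the end stop its centre is 27.5 mm from the stop's face, and the new dish's centre is 55 mm further back
- jar: Amber glass jar with black screw cap, 48 mm diameter, 78 mm high, standing on the bench; origin at the centre of its underside; bystander
- sample_pot: White plastic pot with lid, 45 mm diameter, 47 mm high, on the bench; origin at the centre of its underside; bystander
- beaker: Small glass beaker, 50 mm diameter, 65 mm high, on the bench beyond the lane's fence; origin at the centre of its underside; bystander
- forceps: Steel forceps lying on the bench, 130 mm long (along its x), 15 mm wide, 6 mm high; origin on the bench near the middle; bystander

How it is judged:
On the way, in this order (a step that is already met when the one before it is completed fails the run):
1. the plunger is pressed fully in (within 4 mm of its stop) and one dish is out in the lane (value of joint plunger above 0.063 m and y of dish1 in the frame of dispenser above 0.058 m), for 0.05 s.
2. the plunger has sprung back out (value of joint plunger below 0.005 m and y of dish1 in the frame of dispenser above 0.058 m), for 0.2 s.
At the end, for the whole second after the job is handed in: The dispensed dish and the waiting dish lie flat and at rest in the lane, touching (gap under 4 mm), with the waiting dish within 4 mm of the end stop; the plunger is back out (within 5 mm); the other three dishes are stacked in the magazine, the lowest down on the deck (distance between dish1 and waiting_dish below 0.059 m and x of waiting_dish in the frame of dispenser above 0.1185 m and x of dish1 in the frame of dispenser between 0.06 and 0.075 m and y of dish1 in the frame of dispenser between 0.055 and 0.075 m and height (world z) of dish1 between 0.004 and 0.009 m and height (world z) of waiting_dish between 0.004 and 0.009 m and angle between each of dish1, waiting_dish's own z axis and vertical below 0.08 rad and value of joint plunger below 0.005 m and linear speed of each of dish1, waiting_dish below 0.01 m/s and horizontal distance between each of dish2, dish3, dish4 and dispenser below 0.01 m and height (world z) of dish2 below 0.009 m and height (world z) of dish3 below 0.02 m and height (world z) of dish4 below 0.031 m).
It fails at once if a second dish leaves the magazine, or the stack is disturbed (horizontal distance between any of dish2, dish3, dish4 and dispenser above 0.02 m).
It fails at once if a dish is lifted (height (world z) of any of dish1, waiting_dish above 0.016 m or height (world z) of dish2 above 0.027 m or height (world z) of dish3 above 0.038 m or height (world z) of dish4 above 0.049 m).
It fails at once if the dispensed dish is lifted or tipped once out (y of dish1 in the frame of dispenser above 0.05 m and (height (world z) of dish1 above 0.014 m or angle between dish1's own z axis and vertical above 0.4 rad)).
It fails at once if a bystander is moved more than 15 mm (distance of any of jar, sample_pot, beaker, forceps from where it was at the start of the episode above 0.015 m).
It also fails if it takes over 48 s, if anything falls off the work surface, if the arm or the gripper's body presses on something with over 40 N, if the wrist force passes 120 N, or if a joint passes its speed limit or range.

## Working session

There is one attempt and no reset: what is moved stays moved. The work goes in short steps, Python scripts to look and compute and a tool call to move; the robot and the scene stay as the last step left them, time stands still between calls to the robot, and variables do not carry over. Pictures are saved under pics/ and viewed, at most 10 in all, crops included, and the job is handed in when it is done.

Besides the shell and the picture viewer there is one more tool, called after ">>>" in YAML: its name, and indented under it one key for each argument. move_arm: Moves the arm, as the interface text tells. Its arguments: {"type":"object","properties":{"increments":{"type":"array"},"grip":{"type":"number"},"force":{"type":"number"}},"required":["increments"]}

```bash
mkdir -p pics
cat > h.py <<'E'
import numpy as np, cv2
from scipy.spatial.transform import Rotation as R
from station import telemetry, cams, hand_in, nets
def rot(a):
    a=np.array(a,float)
    if a.shape==(3,3): return a
    return (R.from_euler('xyz',a) if a.size==3 else R.from_quat(a)).as_matrix()
def ray(cam,px,z):
    m=cams.camera_model(cam);K=np.array(m['intrinsics']);d=np.linalg.solve(K,[px[0],px[1],1.])
    d=rot(m['attitude'])@np.array([d[0],-d[1],-d[2]]);o=np.array(m['xyz'])
    return o+d*(z-o[2])/d[2]
def proj(cam,p):
    m=cams.camera_model(cam);K=np.array(m['intrinsics']);c=rot(m['attitude']).T@(np.array(p)-np.array(m['xyz']))
    u=K@np.array([c[0],-c[1],-c[2]]);return u[:2]/u[2]
E
python3 - <<'E'
from h import *
print(cams.camera_model('top'));print(cams.camera_model('scene'))
for c in ('top','scene'):
    cv2.imwrite(f'pics/{c}0.png',cams.camera(c))
Z=dict(dispenser=0,knob_face=.03,outlet=.006,end_stop=.006,waiting_dish=.006,jar=0,sample_pot=0,beaker=0,forceps=0,dish4=.039)
for c in ('top','scene'):
  for q,z in Z.items():
    for r in nets.mark_of(c,q)[:2]: print(c,q,round(r['conf'],2),np.round(r['centre'],1),np.round(ray(c,r['centre'],z),4))
print(telemetry.get_obs())
E
```

```text
{'intrinsics': array([[458.79185273,   0.        , 320.31577711],
       [  0.        , 458.79185273, 201.0678761 ],
       [  0.        ,   0.        ,   1.        ]]), 'xyz': array([0.42982166, 0.01020387, 0.88057348]), 'attitude': array([ 0.14422312, -0.0129335 , -1.58552229])}
{'intrinsics': array([[361.74088462,   0.        , 319.75941594],
       [  0.        , 361.74088462, 201.26110252],
       [  0.        ,   0.        ,   1.        ]]), 'xyz': array([0.91436562, 0.02722922, 0.61965972]), 'attitude': array([0.59348069, 0.00401311, 1.64894117])}
top dispenser 0.78 [336.8 221.9] [ 0.5166 -0.0342  0.    ]
top knob_face 0.89 [407.1 219.4] [ 0.5165 -0.1642  0.03  ]
top outlet 0.9 [299.8 222.2] [0.5163 0.0369 0.006 ]
top end_stop 0.84 [301.9 142.2] [0.6738 0.0314 0.006 ]
top end_stop 0.57 [302.2 221.7] [0.5172 0.0323 0.006 ]
top waiting_dish 0.93 [301.2 166.1] [0.6259 0.0332 0.006 ]
top jar 0.68 [360.1 170.4] [ 0.6173 -0.082   0.    ]
top sample_pot 0.75 [399.4 168.3] [ 0.6206 -0.1594  0.    ]
top beaker 0.83 [240.  217.4] [0.5278 0.152  0.    ]
top beaker 0.71 [301.5 222. ] [0.5
[... 616 characters left out ...]
07.1 196.8] [ 0.5154 -0.0311  0.039 ]
{'time_s': 1.1, 'qpos': array([ 1.23841678e+00,  2.99855219e-01,  1.52097831e+00, -3.41335902e-05,
        1.32072837e+00, -6.65783871e-02]), 'joint_vel': array([ 0.00094416,  0.00084347,  0.00068628,  0.00069364, -0.00051221,
       -0.00020112]), 'tau': array([-1.79828930e-03, -5.31676269e+01, -3.52909935e+01,  7.06966035e-02,
        2.13965122e-02,  2.75206929e-06]), 'ee_pos': array([0.14447263, 0.5306775 , 0.20547934]), 'eef_rot': array([3.14156416e+00, 3.50452001e-05, 2.87579994e+00]), 'force': array([-0.06125626,  0.58381026,  0.33555109]), 'moment': array([0.02464735, 0.05164776, 0.02249877]), 'grip_force': 0.0, 'grip_width': 0.09403620817107408}
```

View pictures.

View pics/top0.png

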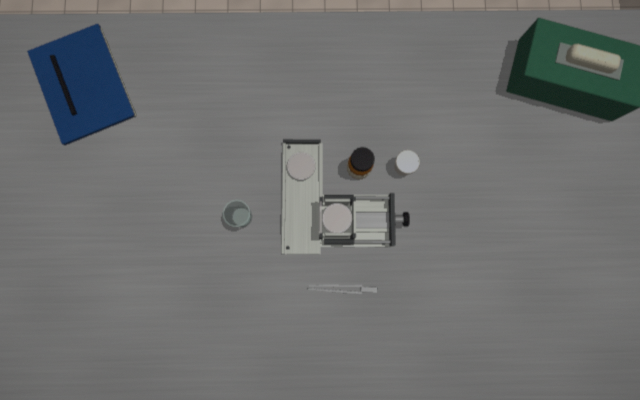

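View pics/scene0.png

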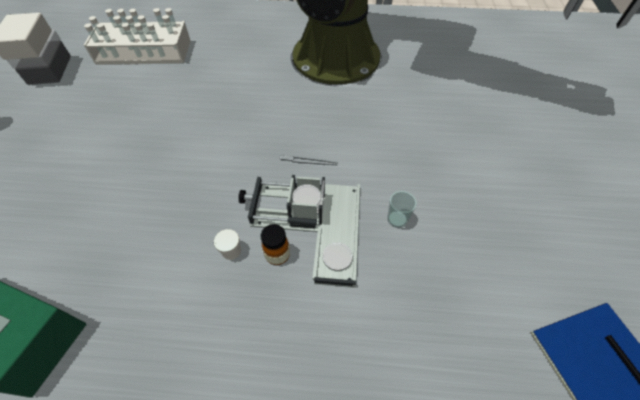

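```bash
cat > fit.py <<'E'
from h import *
from scipy.optimize import least_squares
M={'top':[((0,0,0),(336.8,221.9)),((0,-134,30),(407.1,219.4)),((0,64,6),(299.8,222.2)),((150,65,6),(301.9,142.2))],
'scene':[((0,0,0),(305.7,208.5)),((0,-134,30),(238.8,194.9)),((0,64,6),(336.2,209.9)),((150,65,6),(335.5,278.7))]}
def W(p,q):
    c,s=np.cos(p[2]),np.sin(p[2]);q=np.array(q)/1e3
    return np.array([p[0]+c*q[0]-s*q[1],p[1]+s*q[0]+c*q[1],q[2]])
f=lambda p:np.concatenate([proj(c,W(p,a))-b for c in M for a,b in M[c]])
r=least_squares(f,[.517,-.034,0],loss='soft_l1');P=r.x
if __name__=='__main__':
    print(P,np.round(f(P),1))
    for cam,(x0,y0) in {'top':(270,130),'scene':(230,170)}.items():
        im=cv2.imread(f'pics/{cam}0.png')[y0:y0+133,x0:x0+150]
        im=cv2.resize(im,None,fx=4,fy=4,interpolation=cv2.INTER_CUBIC)
        T=lambda q:tuple(np.round((proj(cam,W(P,q))-[x0,y0]+.5)*4).astype(int).tolist())
        for poly,col in [([(-36.5,-32.5,66),(36.5,-32.5,66),(36.5,32.5,66),(-36.5,32.5,66)],(0,0,255)),
          ([(-64,98,14),(150,98,14),(150,32.5,6),(-64,32.5,6)],(0,255,0)),([(-14,-134,30),(14,-134,30)],(255,0,0))]:
            cv2.polylines(im,[np.array([T(q) for q in poly])],True,col,1)
        cv2.imwrite(f'pics/{cam}_ov.png',im)
E
python3 fit.py
```

```text
[ 0.51711579 -0.0329076  -0.00307091] [-0.7 -0.3  1.5 -0.1  3.  -0.5 -0.1  3.2  1.1 -0.2  0.5  0.8  2.1 -1.1
 -1.1  0.5]
```

View pics/top_ov.png

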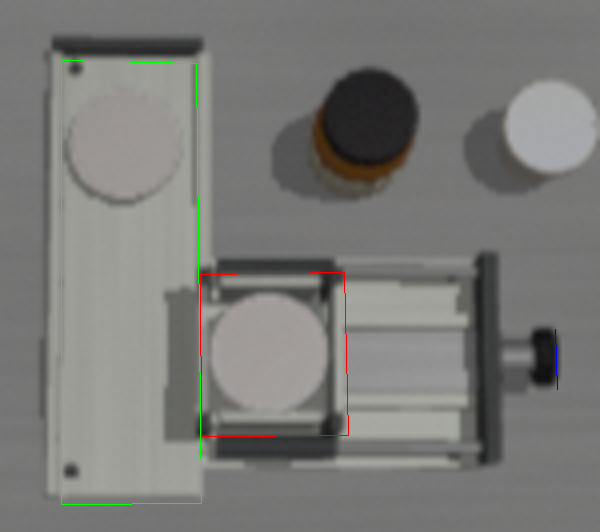

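View pics/scene_ov.png

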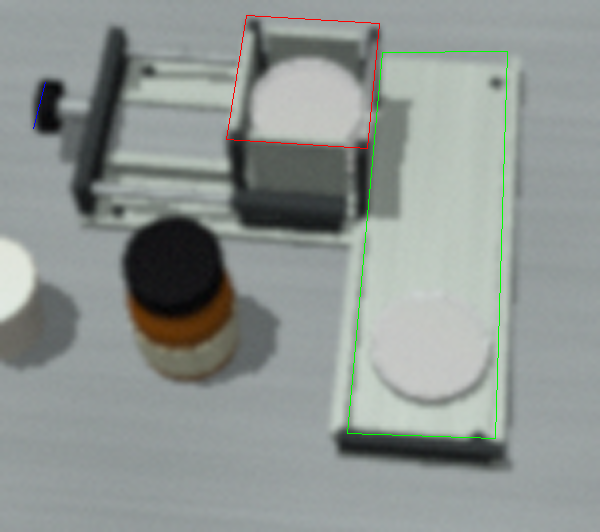

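>>> move_arm:
  increments:
    - [0,0,0,0.163]
    - [0,0,0,0.163]
    - [0,0,0,0.163]
    - [0,0,0,0.163]
    - [0,0,0,0.163]
    - [0,0,0,0.163]
    - [0,0,0,0.163]
    - [0,0,0,0.163]
    - [0,0,0,0]
  grip: 0
  force: 20

```text
time_s: 2.22
ee_pos: [0.1445, 0.5307, 0.2054]
eef_rot: [3.142, 0.0, 1.573]
force: [-0.3, -0.3, -0.6]
grip_width: 0.0073
grip_force: 0.0
```

>>> move_arm:
  increments:
    - [-0.03,0.015,0,0]
    - [-0.047,0.024,0,0]
    - [-0.047,0.024,0,0]
    - [-0.047,0.024,0,0]
    - [-0.047,0.024,0,0]
    - [-0.047,0.024,0,0]
    - [-0.047,0.024,0,0]
    - [-0.047,0.024,0,0]
    - [-0.047,0.024,0,0]
    - [-0.047,0.024,0,0]
    - [-0.047,0.024,0,0]
    - [-0.047,0.024,0,0]
    - [-0.047,0.024,0,0]
    - [-0.047,0.024,0,0]
    - [-0.047,0.024,0,0]
    - [-0.047,0.024,0,0]
    - [0,0,0,0]
    - [0,0,0,0]

```text
time_s: 4.47
ee_pos: [0.5199, -0.2035, 0.2052]
eef_rot: [-3.141, -0.0, 1.574]
force: [0.5, 0.2, -0.4]
grip_width: 0.0007
grip_force: 0.0
```

>>> move_arm:
  increments:
    - [0,-0.001,0.03,0]
    - [0,0,0.04,0]
    - [0,0,0.04,0]
    - [0,0,0.035,0]
    - [0,0,0.02,0]
    - [0,0,0.013,0]
    - [0,0,0,0]

```text
time_s: 5.35
ee_pos: [0.519, -0.2033, 0.0274]
eef_rot: [-3.141, -0.0, 1.573]
force: [-0.1, -0.4, 0.3]
grip_width: 0.0007
grip_force: 0.0
```

Run:
```python
from h import *
for c,(x0,y0) in {'top':(270,130),'scene':(200,130)}.items():
    im=cams.camera(c);cv2.imwrite(f'pics/{c}1.png',cv2.resize(im[y0:y0+150,x0:x0+200],None,fx=4,fy=4,interpolation=cv2.INTER_CUBIC))
a=cv2.imread('pics/scene1.png');cv2.imwrite('pics/s1.png',a)
print(telemetry.get_obs()['ee_pos'])
```

```text
[ 0.51962425 -0.20384714  0.02842472]
```

View pics/s1.png

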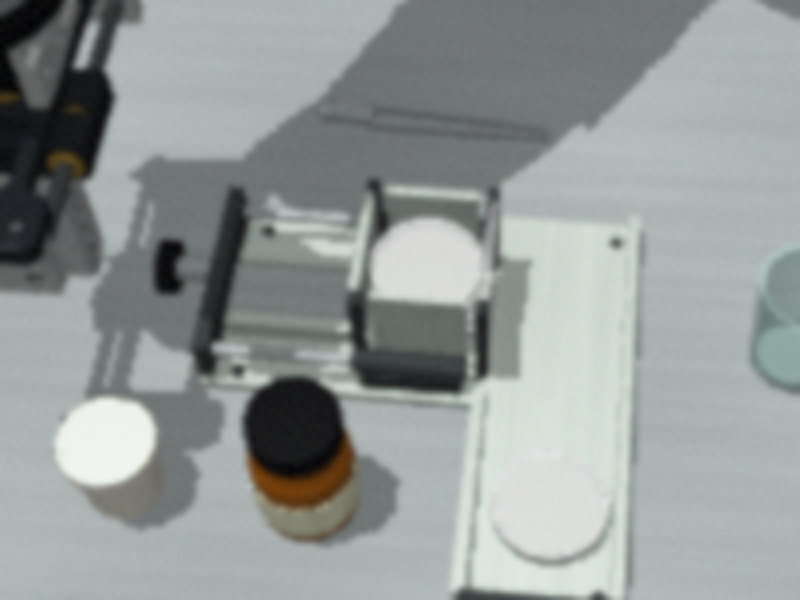

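>>> move_arm:
  increments:
    - [0.01,0,0,0]
    - [0.01,0,0,0]
    - [0.008,0,0,0]
    - [0.008,0,0,0]
    - [0.008,0,0,0]
    - [0.008,0,0,0]
    - [0.008,0,0,0]
    - [0.008,0,0,0]
    - [0.008,0,0,0]
    - [0.008,0,0,0]
    - [0.004,0,0,0]
    - [0,0,0,0]

```text
time_s: 6.95
ee_pos: [0.52, -0.116, 0.0278]
eef_rot: [3.139, 0.001, 1.572]
force: [5.3, -7.1, -2.0]
grip_width: -0.0002
grip_force: 3.1
```

>>> move_arm:
  increments:
    - [0.002,0,0,0]
    - [0.002,0,0,0]
    - [0.002,0,0,0]
    - [0,0,0,0]

```text
time_s: 7.45
ee_pos: [0.52, -0.1103, 0.0278]
eef_rot: [3.139, 0.001, 1.572]
force: [4.7, -6.7, -2.2]
grip_width: 0.0007
grip_force: 3.4
```

>>> move_arm:
  increments:
    - [0.002,0,0,0]
    - [0.002,0,0,0]
    - [0.002,0,0,0]
    - [0,0,0,0]

```text
time_s: 7.95
ee_pos: [0.5201, -0.1067, 0.0279]
eef_rot: [3.139, 0.005, 1.572]
force: [4.5, -27.5, -5.0]
grip_width: 0.0005
grip_force: 13.3
```

Run:
```python
from h import *
im=cams.camera('scene');cv2.imwrite('pics/s2.png',cv2.resize(im[130:280,220:420],None,fx=4,fy=4,interpolation=cv2.INTER_CUBIC))
print(telemetry.get_obs()['force'])
```

```text
[  5.13630141 -27.03438132  -4.92998549]
```

View pics/s2.png

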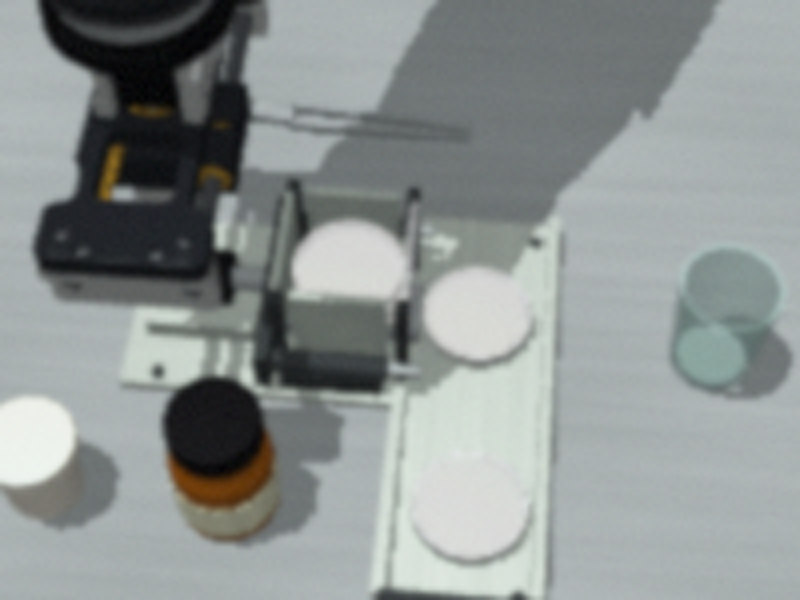

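The plunger is at its stop (force jumped to 27 N) and one dish is out in the lane, centred near crop pixel (478, 313). The waiting dish is still at (472, 507). I'll let the plunger out now.

>>> move_arm:
  increments:
    - [-0.004,0,0,0]
    - [-0.01,0,0,0]
    - [-0.01,0,0,0]
    - [-0.01,0,0,0]
    - [-0.01,0,0,0]
    - [-0.01,0,0,0]
    - [-0.01,0,0,0]
    - [-0.01,0,0,0]
    - [-0.015,0,0,0]
    - [-0.02,0,0,0]
    - [0,0,0,0]
    - [0,0,0,0]
    - [0,0,0,0]
    - [0,0,0,0]

```text
time_s: 9.75
ee_pos: [0.5193, -0.2126, 0.0275]
eef_rot: [-3.142, -0.0, 1.572]
force: [0.7, -0.1, 0.0]
grip_width: 0.0005
grip_force: 0.0
```

Run:
```python
from h import *
print(telemetry.get_obs()['ee_pos'])
for c in ('top','scene'):
  im=cams.camera(c);cv2.imwrite(f'pics/{c}3.png',im)
  for q,z in dict(knob_face=.03,dish1=.006,waiting_dish=.006,end_stop=.006).items():
    for r in nets.mark_of(c,q)[:3]: print(c,q,round(r['conf'],2),np.round(r['centre'],1),np.round(ray(c,r['centre'],z),4))
cv2.imwrite('pics/s3.png',cv2.resize(im[130:280,220:420],None,fx=4,fy=4,interpolation=cv2.INTER_CUBIC))
```

```text
[ 0.51927811 -0.21256909  0.02748259]
top knob_face 0.55 [407.7 220.5] [ 0.5144 -0.1652  0.03  ]
top dish1 0.71 [337.3 220.3] [ 0.519 -0.035  0.006]
top dish1 0.57 [301.8 223.6] [0.5136 0.0331 0.006 ]
top waiting_dish 0.96 [300.  169.6] [0.619  0.0356 0.006 ]
top end_stop 0.85 [302.  145.4] [0.6674 0.0313 0.006 ]
scene knob_face 0.92 [240.1 192.2] [ 0.5082 -0.1669  0.03  ]
scene dish1 0.67 [304.5 199.5] [ 0.4999 -0.0391  0.006 ]
scene dish1 0.57 [336.5 208.1] [0.5159 0.0275 0.006 ]
scene waiting_dish 0.55 [340.7 255.5] [0.6201 0.0407 0.006 ]
scene end_stop 0.63 [333.3 283. ] [0.6745 0.0301 0.006 ]
```

View pics/s3.png

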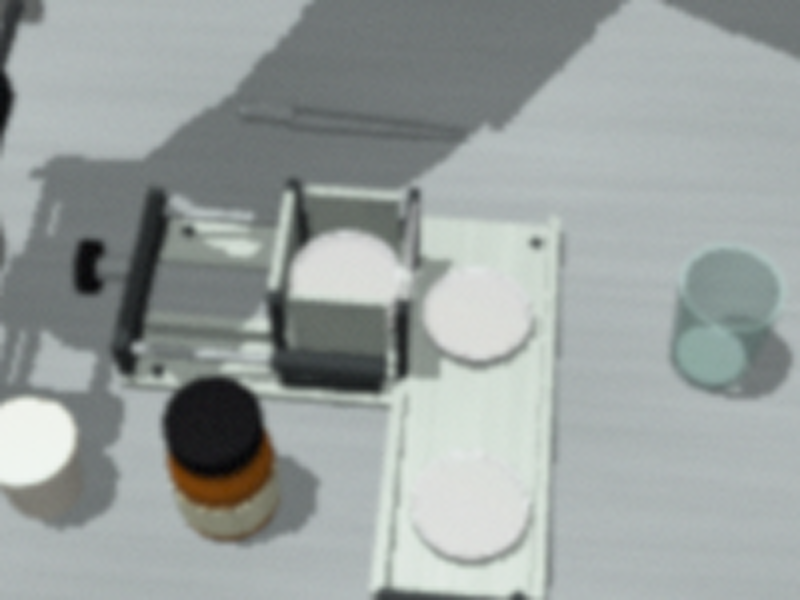

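The plunger is back out, with its knob near crop pixel (88, 266). The stack has dropped, dish1 lies at (478, 313) in the lane and the waiting dish is unmoved. Next I'll lift, move behind dish1 and turn 90°.

>>> move_arm:
  increments:
    - [-0.005,0,-0.02,0]
    - [0,0,-0.04,0]
    - [0,0,-0.04,0]
    - [0,0,-0.03,0]
    - [0.02,-0.004,-0.01,0]
    - [0.046,-0.01,0,0]
    - [0.046,-0.01,0,0]
    - [0.046,-0.01,0,0]
    - [0.046,-0.01,0,0]
    - [0.046,-0.008,0,0]
    - [0,0,0,0]
  grip: 0.16

```text
time_s: 11.62
ee_pos: [0.4655, 0.035, 0.1665]
eef_rot: [-3.14, -0.0, 1.576]
force: [0.5, -0.1, 0.5]
grip_width: 0.0148
grip_force: 0.0
```

>>> move_arm:
  increments:
    - [0,0,0,0.157]
    - [0,0,0,0.157]
    - [0,0,0,0.157]
    - [0,0,0,0.157]
    - [0,0,0,0.157]
    - [0,0,0,0.157]
    - [0,0,0,0.157]
    - [0,0,0,0.157]
    - [0,0,0,0.157]
    - [0,0,0,0.157]
    - [0,0,0,0]
    - [0,0,0,0]

```text
time_s: 13.12
ee_pos: [0.4667, 0.0319, 0.1671]
eef_rot: [3.142, 0.001, 0.005]
force: [0.3, -0.2, 0.4]
grip_width: 0.0147
grip_force: 0.0
```

>>> move_arm:
  increments:
    - [0,0,0.03,0]
    - [0,0,0.04,0]
    - [0,0,0.035,0]
    - [0,0,0.025,0]
    - [0,0,0,0]
    - [0,0,0.01,0]
    - [0,0,0.01,0]
    - [0,0,0.006,0]
    - [0,0,0,0]

```text
time_s: 14.25
ee_pos: [0.4668, 0.032, 0.0112]
eef_rot: [3.142, 0.001, 0.002]
force: [-0.3, -0.1, -0.1]
grip_width: 0.0153
grip_force: 0.0
```

Run:
```python
from h import *
print(telemetry.get_obs()['ee_pos'],telemetry.get_obs()['force'])
im=cams.camera('scene');cv2.imwrite('pics/s4.png',cv2.resize(im[130:290,260:440],None,fx=3.7,fy=3.7,interpolation=cv2.INTER_CUBIC))
```

```text
[0.46681453 0.03200671 0.01116793] [-0.26571444 -0.1383494  -0.11933473]
```

View pics/s4.png

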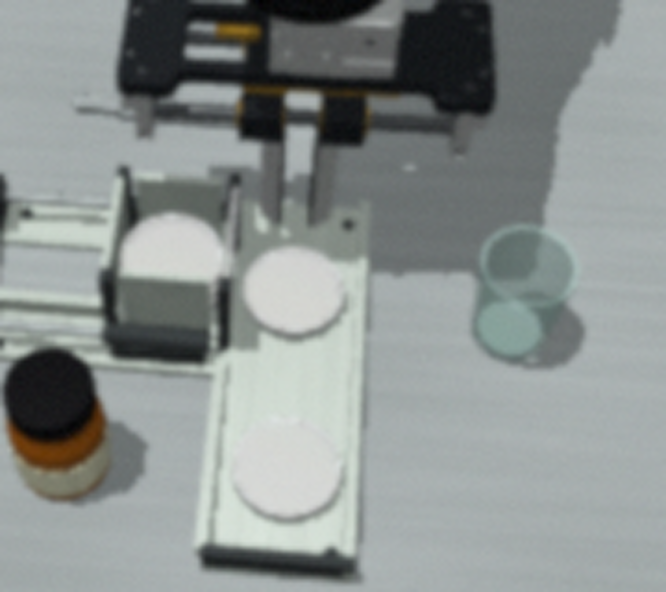

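Both fingertips are in the lane behind dish1, at crop pixels (275, 220) and (318, 220), roughly centred on the dish at (295, 290). I'll push slowly.

>>> move_arm:
  increments:
    - [0.006,0,0,0]
    - [0.006,0,0,0]
    - [0.004,0,0,0]
    - [0.004,0,0,0]
    - [0.004,0,0,0]
    - [0.004,0,0,0]
    - [0.004,0,0,0]
    - [0.004,0,0,0]
    - [0.004,0,0,0]
    - [0.004,0,0,0]
    - [0.004,0,0,0]
    - [0.004,0,0,0]
    - [0.004,0,0,0]
    - [0.004,0,0,0]
    - [0.003,0,0,0]
    - [0.003,0,0,0]
    - [0.003,0,0,0]
    - [0.003,0,0,0]
    - [0.002,0,0,0]
    - [0,0,0,0]

```text
time_s: 16.8
ee_pos: [0.541, 0.0321, 0.0114]
eef_rot: [3.142, -0.0, 0.002]
force: [0.3, 0.8, -0.9]
grip_width: 0.015
grip_force: 0.0
```

>>> move_arm:
  increments:
    - [0.002,0,0,0]
    - [0.002,0,0,0]
    - [0.001,0,0,0]
    - [0,0,0,0]

```text
time_s: 17.3
ee_pos: [0.546, 0.0321, 0.0114]
eef_rot: [3.142, -0.0, 0.002]
force: [-0.1, 0.3, -0.1]
grip_width: 0.0153
grip_force: 0.0
```

>>> move_arm:
  increments:
    - [0.001,0,0,0]
    - [0.001,0,0,0]
    - [0.001,0,0,0]
    - [0,0,0,0]

```text
time_s: 17.8
ee_pos: [0.549, 0.0322, 0.0115]
eef_rot: [-3.142, -0.0, 0.002]
force: [-0.6, 0.2, -0.5]
grip_width: 0.0151
grip_force: 0.0
```

>>> move_arm:
  increments:
    - [0.001,0,0,0]
    - [0.0005,0,0,0]
    - [0,0,0,0]

```text
time_s: 18.18
ee_pos: [0.5505, 0.0321, 0.0115]
eef_rot: [3.142, -0.0, 0.002]
force: [-0.9, 0.9, -0.2]
grip_width: 0.0149
grip_force: 0.0
```

>>> move_arm:
  increments:
    - [0.001,0,0,0]
    - [0,0,0,0]

```text
time_s: 18.42
ee_pos: [0.5516, 0.0322, 0.0115]
eef_rot: [-3.142, -0.0, 0.002]
force: [-0.2, 0.1, -0.3]
grip_width: 0.0149
grip_force: 0.0
```

Run:
```python
from h import *
print(telemetry.get_obs()['ee_pos'],telemetry.get_obs()['force'])
im=cams.camera('scene');cv2.imwrite('pics/s5.png',cv2.resize(im[190:300,290:400],None,fx=5.4,fy=5.4,interpolation=cv2.INTER_CUBIC))
```

```text
[0.55155612 0.03215416 0.01146176] [-0.20353483  0.11209802 -0.3255535 ]
```

View pics/s5.png

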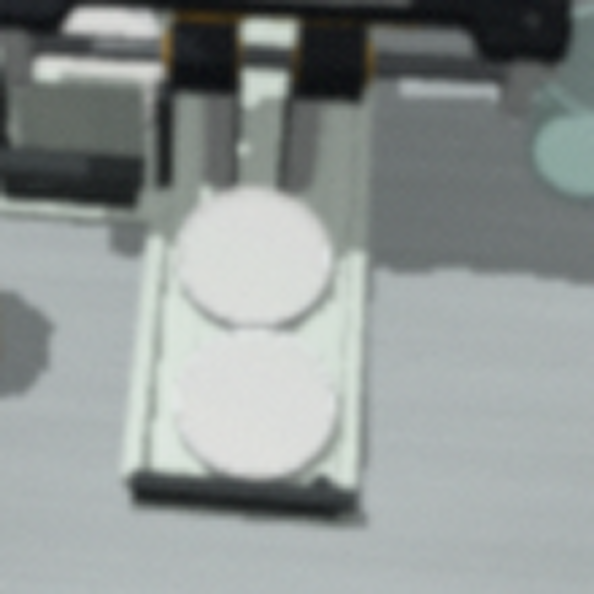

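The dishes touch at about (253, 327). The front dish's edge at about (253, 478) is almost at the stop. I'll keep pushing in 1 mm steps until the force rises.

>>> move_arm:
  increments:
    - [0.001,0,0,0]
    - [0,0,0,0]

```text
time_s: 18.73
ee_pos: [0.5525, 0.0322, 0.0115]
eef_rot: [3.142, -0.0, 0.002]
force: [0.7, 0.1, -0.0]
grip_width: 0.015
grip_force: 0.0
```

>>> move_arm:
  increments:
    - [0.001,0,0,0]
    - [0,0,0,0]

```text
time_s: 18.98
ee_pos: [0.5534, 0.0322, 0.0114]
eef_rot: [-3.142, 0.0, 0.002]
force: [-1.7, -0.1, 0.4]
grip_width: 0.015
grip_force: 0.4
```

>>> move_arm:
  increments:
    - [0.0007,0,0,0]
    - [0,0,0,0]

```text
time_s: 19.23
ee_pos: [0.5538, 0.0322, 0.0113]
eef_rot: [3.142, 0.001, 0.002]
force: [-5.2, -0.4, 2.4]
grip_width: 0.0151
grip_force: 2.2
```

The force rose to 5 N, so both dishes are seated against the stop. I'll draw back, then go up.

>>> move_arm:
  increments:
    - [-0.002,0,0,0]
    - [-0.006,0,0,0]
    - [-0.015,0,0,0]
    - [-0.02,0,0,0]
    - [0,0,0,0]
    - [0,0,-0.02,0]
    - [0,0,-0.04,0]
    - [0,0,-0.04,0]
    - [0,0,-0.04,0]
    - [-0.04,0,-0.02,0]
    - [-0.05,0,0,0]
    - [0,0,0,0]
    - [0,0,0,0]

```text
time_s: 20.85
ee_pos: [0.4223, 0.0319, 0.1721]
eef_rot: [3.142, -0.002, 0.002]
force: [0.2, 0.0, 0.4]
grip_width: 0.0154
grip_force: 0.0
```

Run:
```python
from h import *
print(telemetry.get_obs()['ee_pos'])
im=cams.camera('scene');cv2.imwrite('pics/s6.png',cv2.resize(im[140:300,220:420],None,fx=3.7,fy=3.7,interpolation=cv2.INTER_CUBIC))
```

```text
[0.42234808 0.03186788 0.17206623]
```

View pics/s6.png

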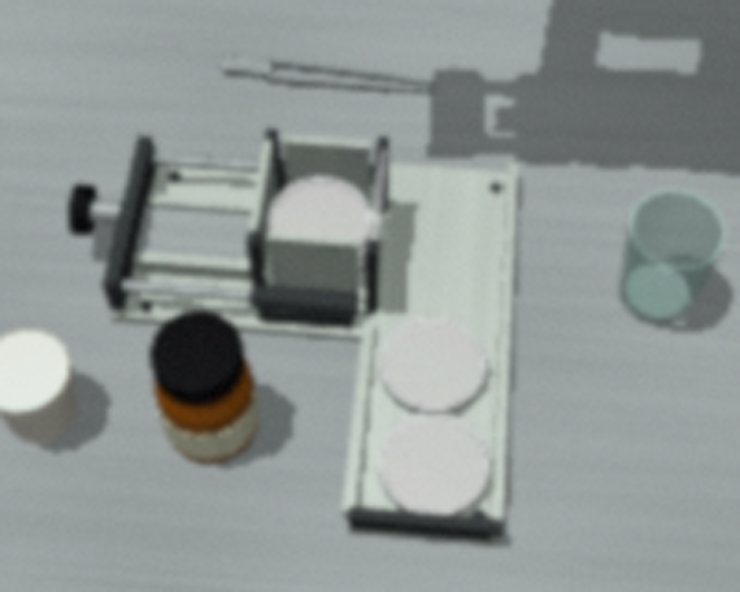

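The two dishes, at (433, 365) and (434, 467), touch each other and rest against the stop. The plunger is out, the stack is in the magazine and nothing else has moved.

```bash
python3 -c "
from station import hand_in
print(hand_in())"
```

```text
the job is handed in; nothing more can be done
None
```

I pressed the plunger once and it sprang back. I then slid the dispensed dish along the lane until it and the waiting dish sat touching against the end stop. The arm is clear and the job is handed in at about 21 s of the 48 s limit; the hand-in call returned no verdict.

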